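Flush cutters back into the foam tool tray

ROBOT

A 6-joint arm with a two-finger parallel gripper is mounted at the origin on a cart in front of the work surface, level with it; the furniture and walls round the work are solid. World frame = base frame: x ahead of the robot, y to its left, z up, the work surface at z = 0. Lengths are in m, angles in degrees, forces in N, time in s.
With the tool pointing down it reaches from about 0.375 to 0.75 m from the base axis. Payload 9 kg.
Tool frame: the origin (TCP) lies where the fingers leave the gripper's body, on its centre line; the fingertips stand 73 mm ahead of it and the grasp point (between the pads) lies 54 mm ahead of it (robot.tip_reach is the distance from the TCP to the fingertips, in m); z points along the fingers, y is the line along which they close (so a half turn about z gives the same grasp; the last joint's range is limited). The gripper opens to 85 mm and grips with 20 to 120 N. Pads are 22 mm wide; open, the fingers measure 114 mm over their backs; the gripper's body (76 mm by 85 mm) begins 54 mm behind the grasp point. The pads swing forward as they close: fully open they stand 13 mm farther back than shut.
Start: joints at [-80.598, 5.964, 5.575, 89.605, 0, 77.527], TCP at [0.224, -0.557, 0.304] pointing down, gripper open.
Joint ranges: [-171.21, 171.21], [-48.23, 106.86], [-62.78, 66.21], [-105.2, 120.99], [-86.42, 89.51], [-180, 180]. Speed limits (degrees/s): [127.2, 127.2, 147.25, 180, 180, 180].

INTERFACE

Orientations are given as [roll, pitch, yaw] about the fixed x, y, z axes, in that order (R = Rz(yaw) Ry(pitch) Rx(roll)).
In Python, from plant import robot gives the robot as it stands. Calls block until the motion is done:
- robot.move_pose(position, orientation): joint-space move of the TCP to a pose.
- robot.line_to(position, vel=0.15, rotation=None, guard=None): straight line of the TCP; rotation=None keeps the orientation; vel is the mean speed in m/s. With guard (N) it stops when the force on the tool has changed by that much, and returns True; else False.
- robot.goto_joints(angles): joint-space move.
- robot.set_gripper(opening): finger opening in m; the grip force is fixed at half the most; returns when the fingers have stopped.
- robot.pause(seconds).
- robot.ik(position, orientation): joint angles nearest the present ones, or None.
- robot.observe(): the state.
- robot.grab_frame(name): name is "scene" or "side" or "wrist"; returns the picture (384x512x3 uint8, blue, green, red); there is no depth.
- robot.get_calibration(name): a dict with "vertical_fov" (degrees; the focal length in pixels is half the picture's height over the tangent of half this angle, whatever the lens; pixels are square), "cx", "cy" (the principal point, pixels), "k1" (the pictures are not rectified: a ray, as slopes to the right and down, at radius r is drawn at 1 + k1 r^2 times it, then the intrinsics apply), "rvec" (rotation vector, rad) and "tvec" (3), from world to camera coordinates, as OpenCV has them. Camera axes: x right, y down, z forward; pixel columns grow to the right and rows downward; lengths in m; the calibration is good to about 2 mm. A picture is of the moment at which its call begins: read the wrist's pose just before it. get_calibration takes no time and is no camera call; for the wrist camera it gives the pose at the moment of the call.
A pose or a line that the arm cannot do raises robot.IKError and nothing moves.
- robot.job_done(): hands the job in; it is judged then, once.
The state is a dict: "time": time; "q": joint angles; "qvel": joint speeds; "joint_torque": joint torques, N m; "tool_pos": TCP position; "tcp_rot": TCP orientation; "ft_force": force on the tool from outside, world axes, zero at the start; "torque": the same for the moment, N m; "gripper_width": finger opening in m; "gripper_force": force on a finger pad.
Only numpy, scipy, OpenCV 4.12 (cv2) and the standard library are available. Lean on these libraries where they do the work, as an engineer would, in place of code of your own. Each camera call takes 0.05 s, during which the arm holds its last target. There are 200 camera calls.

TASK

Put the blue-handled flush cutters from the bench back into their empty pocket in the foam tool tray: tuck the jaws in under the metal rail, nose first, then press the handles down past the springy foam bumps until the cutters are fully home, flush with the foam at both ends. The foam sits loosely in the tray and may be shifted by a few millimetres, so feel your way in. Press gently so as not to crush the foam, leave the relay board and the solder reel where they are, and let go.

Things in the scene. Friction and masses are not known exactly. Their poses are not given: they have to be found in the camera images.
- cutters_centre (a point): Blue-handled flush cutters, rigid, 113 mm long, 51 wide, 11 thick, 55 to 90 g, lying flat. Point half-way up, half-way along the centre line. z up; y runs to the handle ends (y = 57 mm), -y to the jaw tip (-57). At y = 20 to 55 mm the handles are nearly parallel: outer sides at x = +/-25, inner at +/-13, open gap between; good to grasp across both at y = 27. Jaws 18 mm wide.
- cutters: The cutters as a whole; origin on the underside, 5.5 mm below cutters_centre; same axes. In plan they taper straight from 51 mm wide at y = 20 mm to 20 mm wide at y = -27 mm.
- cutters_rivet (a point): Point at the height of the cutters' upper face over their steel pivot behind the jaws, at x = 0, y = -29 mm of the cutters; same axes. Solid here: a good place to press the front end.
- cutters_grip_ends (a point): Point at the height of the cutters' upper face midway between the handles near their ends, at x = 0, y = +45 mm of the cutters; same axes. Nothing solid lies at the point itself: the middle of each handle, where it can be pressed, is 19 mm to either side in x.
- pocket (a point): Nominal middle of the empty cutter-shaped pocket (yellow floor) in the plane of the dark foam face, z up. The foam, pocket, bumps and rail together lie shifted in the tray by up to 4 mm in x and in y, which no reading shows; heights and yaw are true. Home, the cutters' axes are parallel to these, jaws to -y (narrow end), and cutters_centre is 5 mm below the face. Walls 1.5 mm outside the cutters' outline.
- tray: Foam tool tray, 246 x 218 mm, fixed to the bench; foam face 34 mm, rim 36 mm above the bench. Axes as the pocket's, whose nominal middle is at x = -50, y = 0 mm from the origin (under the middle). Pocket: firm floor 10.5 mm deep, upper edge bevelled 1.5 mm wide, 2 mm deep; a foam island 22 mm wide fills the gap between the handles, y = 18 to 45; at y = -30 to -42 the pocket is 20 mm wide.
- rail_edge (a point): Nominal lower near edge of the aluminium rail over the pocket's narrow end: y = -47 mm of the pocket, 2 mm above the foam face. The rail is 10 mm wide (to y = -57), 3 mm thick. It covers the last 10 mm of the jaws, so the tip (8 mm thick, underside 1.5 mm higher than the handles') must go down behind it and in under it, handles tilted up about 10 degrees, to the pocket's end at y = -58.6.
- pocket_bumps (a point): Nominal point between two springy foam bumps that stand 3 mm out of the pocket's walls outside the handles (y = +40 mm of the pocket), in the plane of the face. With the tip under the rail the handles rest on the bumps, 5 mm proud; pressed lightly the tool stops 3 mm proud; 10 to 15 N snaps it past, onto the floor, flush within about 0.5 mm, and the bumps hold it. Fingers wider than the handles stop on the firm face.
- relay_board: Green relay circuit board, 112 x 125 x 37 mm, on the bench to the right; origin under its middle.
- solder_reel: Reel of solder with blue flanges, 61 mm across, 38 mm high, on the bench to the left; origin under its middle.

How it is judged:
By the outcome, as a careful person would: the job done as asked, in the order asked, and still so for the second after the job is handed in, with the robot touching nothing.
It also fails if it takes over 54 s, if anything falls off the work surface, if the arm or the gripper's body presses on something with over 40 N, if the wrist force passes 120 N, or if a joint passes its speed limit or range.

## Working session

There is one attempt and no reset: what is moved stays moved. The work goes in short steps, each a Python script; the robot and the scene stay as the last script left them, time stands still between calls to the robot, and variables do not carry over. Pictures are saved under pics/ and viewed, at most 10 in all, crops included, and the job is handed in when it is done.

```bash
mkdir -p pics; ls; python3 - <<'E'
from plant import robot
import cv2
for n in("scene","side"):
    cv2.imwrite(f"pics/{n}0.png",robot.grab_frame(n)); print(n,robot.get_calibration(n))
print(robot.observe(), robot.tip_reach)
E
```

```text
pics
scene {'vertical_fov': 46.94297196767667, 'cx': 253.5619477365237, 'cy': 198.24325246829935, 'k1': -0.06152912036821858, 'rvec': array([ 1.3757355 , -2.17571766,  0.9329651 ]), 'tvec': array([0.22715477, 0.40946515, 1.28956365])}
side {'vertical_fov': 57.63763499099229, 'cx': 258.3129907536653, 'cy': 189.70784581815266, 'k1': 0.010865280133754469, 'rvec': array([-0.04441717, -2.84839993,  1.30078254]), 'tvec': array([0.55208029, 0.03572578, 1.33184376])}
{'time': 0.1, 'q': array([-8.05975014e+01,  5.99409078e+00,  5.53213267e+00,  8.96059573e+01,
       -1.65625448e-03,  7.75287673e+01]), 'qvel': array([ 0.00094266,  0.00597226,  0.07473251, -0.02231035, -0.01537449,
       -0.04631768]), 'joint_torque': array([ 5.56676765e-03, -5.58206785e+01,  5.04720676e+01,  1.29574985e-02,
       -2.90457774e-04, -5.49153853e-06]), 'tool_pos': array([ 0.22352315, -0.55657316,  0.30321728]), 'tcp_rot': array([-1.79933329e+02, -1.30491045e-02,  2.18737246e+01]), 'ft_force': array([-0.23162476, -0.13078957, -0.03625857]), 'torque': array([-0.03081336,  0.03298419,  0.02240621]), 'gripper_force': 0.0, 'gripper_width': 0.08534586688243644} 0.0726
```

View pics/scene0.png

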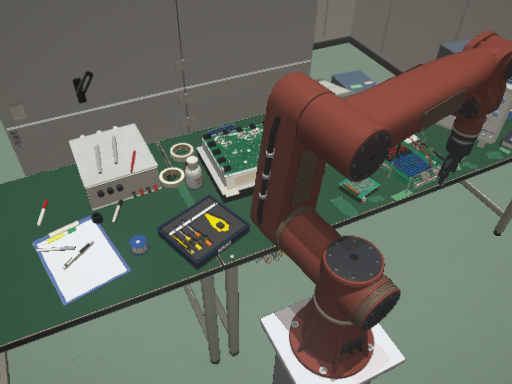

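View pics/side0.png

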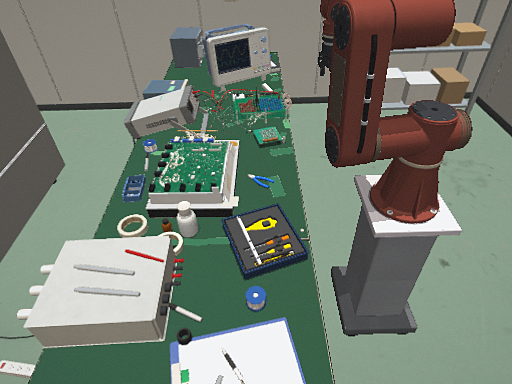

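The side view shows the cutters near (262,181), the yellow pocket near (262,225), the reel at (256,298) and the relay board near (268,135). The scene view hides the cutters behind the arm. Next I'll write ray-casting helpers and get coarse positions.

```bash
cat > h.py <<'E'
from plant import robot
import cv2, numpy as np
from scipy.spatial.transform import Rotation as Rn
def cast(c,uv,z):
    "pixels -> world points on plane z"
    f=192/np.tan(np.radians(c["vertical_fov"])/2); R=cv2.Rodrigues(np.array(c["rvec"]))[0]
    K=np.array([[f,0,c["cx"]],[0,f,c["cy"]],[0,0,1]]); 
    n=cv2.undistortPoints(np.float64(uv).reshape(-1,1,2),K,np.array([c["k1"],0,0,0.]))[:,0]
    o=-R.T@np.ravel(c["tvec"]); d=np.c_[n,np.ones(len(n))]@R
    return o+d*((z-o[2])/d[:,2])[:,None]
def mask(im,lo,hi):
    return cv2.inRange(cv2.cvtColor(im,cv2.COLOR_BGR2HSV),np.array(lo),np.array(hi))
def blobs(m,amin):
    n,l,s,c=cv2.connectedComponentsWithStats(m)
    return [(i,s[i],c[i]) for i in range(1,n) if s[i][4]>=amin],l
E
python3 - <<'E'
from h import *
im=cv2.imread("pics/side0.png"); c=robot.get_calibration("side")
for nm,lo,hi,z in(("blue",(95,120,80),(125,255,255),.008),("yel",(22,150,120),(34,255,255),.0235)):
    for i,s,ce in blobs(mask(im,lo,hi),25)[0]:
        if 120<ce[1]<320 and 200<ce[0]<310: print(nm,s,ce.round(),cast(c,ce,z).round(3))
print("tray corners",cast(c,[(222,217),(284,205),(307,260),(243,274)],.036).round(3))
cv2.imwrite("pics/z1.png",cv2.resize(im[120:310,180:320],None,fx=4,fy=3.15*1.25 and 3,interpolation=cv2.INTER_CUBIC))
w=robot.get_calibration("wrist");R=cv2.Rodrigues(w["rvec"])[0];o=robot.observe()
T=Rn.from_euler("xyz",o["tcp_rot"],degrees=True).as_matrix()
print("cam in tool",T.T@(-R.T@w["tvec"]-o["tool_pos"]),"axes",(T.T@R.T).round(2),w["vertical_fov"])
E
```

```text
blue [253 176  21  12 109] [262. 181.] [[ 0.533 -0.126  0.008]]
blue [222 204  87  70 301] [263. 247.] [[0.541 0.219 0.008]]
blue [245 285  22  26 317] [256. 296.] [[0.569 0.402 0.008]]
yel [246 218  31  13 183] [262. 225.] [[0.544 0.133 0.023]]
yel [264 255  17   8  30] [272. 258.] [[0.515 0.281 0.023]]
tray corners [[0.682 0.103 0.036]
 [0.459 0.051 0.036]
 [0.407 0.3   0.036]
 [0.605 0.345 0.036]]
cam in tool [ 0.0746848   0.0001246  -0.07009468] axes [[ 0.   -0.96 -0.29]
 [ 1.    0.    0.  ]
 [ 0.   -0.29  0.96]] 59.03830291035594
```

View pics/z1.png

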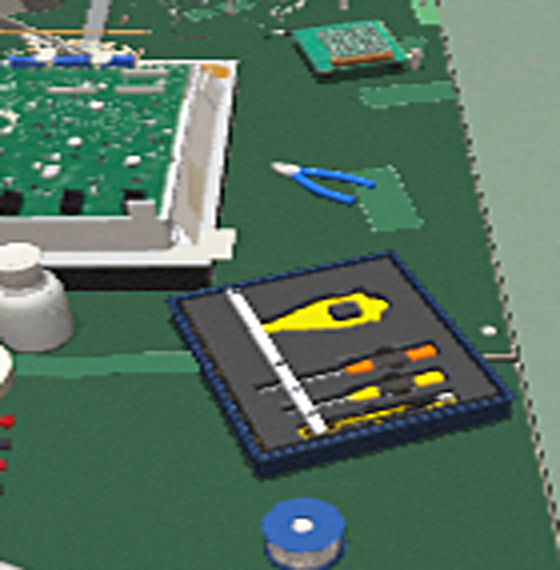

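The crop shows both the cutters and the pocket with their jaws away from the robot. The rail is at the tray's far side, and the reel and relay board are well clear. Now a close look at the cutters.

```bash
python3 - <<'E'
from h import *
robot.move_pose([.545,-.125,.25],[180,0,180]); print(robot.observe()["time"])
c=robot.get_calibration("wrist"); im=robot.grab_frame("wrist"); cv2.imwrite("pics/w1.png",im)
m=mask(im,(95,120,80),(125,255,255))
for i,s,ce in blobs(m,100)[0]: print(s,ce.round(),cast(c,ce,.009).round(4))
np.save("c1.npy",c,allow_pickle=True)
E
```

```text
2.05
[ 453   81   59  233 2215] [477. 186.] [[0.5582 0.0861 0.009 ]]
[ 218  108   81   93 2288] [252. 159.] [[ 0.5318 -0.1311  0.009 ]]
```

View pics/w1.png

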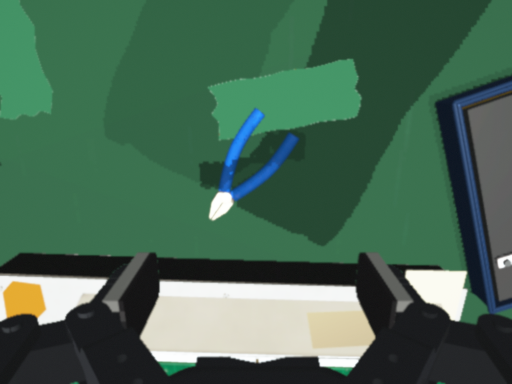

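The wrist view shows the white jaw tip at about (214,217). The handle ends are at (259,112) and (294,138), and the tray starts at the right edge. I'll compute the pose and cross-check the sizes.

```bash
python3 - <<'E'
from h import *
c=np.load("c1.npy",allow_pickle=True).item(); im=cv2.imread("pics/w1.png")
m=mask(im,(95,120,60),(125,255,255)); m[:, :190]=0; m[:,330:]=0
w=mask(im,(0,0,150),(180,90,255)); w[:195]=0; w[225:]=0; w[:,:200]=0; w[:,245:]=0
P=cast(c,np.argwhere(m)[:,::-1].astype(float),.0085)[:,:2]; W=cast(c,np.argwhere(w)[:,::-1].astype(float),.0075)[:,:2]
A=np.r_[P,W]
y=np.array([-1,.0]); y=P.mean(0)-W.mean(0); y/=np.linalg.norm(y)
for k in range(10):
    x=np.array([y[1],-y[0]]); u=A@x; v=A@y
    # midline of extents at handle part and tip
    hv=[(0.5*(u[b].max()+u[b].min()),v[b].mean(),np.ptp(u[b])) for lo in np.arange(v.min()+.004,v.max()-.008,.006) if (b:=(v>=lo)&(v<lo+.006)).sum()>3]
    hv=np.array(hv); s,i=np.polyfit(hv[:,1],hv[:,0],1); y=y+s*x; y/=np.linalg.norm(y)
x=np.array([y[1],-y[0]]); u=A@x; v=A@y
print("len",np.ptp(v),"wid",np.ptp(u),"widths",hv[:,2].round(3),"res",(hv[:,0]-np.polyval([s,i],hv[:,1])).round(4))
C=x*(u.max()+u.min())/2+y*(v.max()+v.min())/2
print("centre",C,"yaw(y axis)-90",np.degrees(np.arctan2(y[1],y[0]))-90, "mean cl",hv[:,0].mean(),(u.max()+u.min())/2)
E
```

```text
len 0.11430199082536652 wid 0.051360568438828524 widths [0.013 0.018 0.019 0.019 0.024 0.028 0.033 0.037 0.041 0.044 0.047 0.05
 0.05  0.051 0.051 0.051 0.051 0.05 ] res [ 0.0001  0.      0.0002  0.0001 -0.0002  0.     -0.0001 -0.0002 -0.0001
 -0.0001 -0.     -0.0001 -0.      0.      0.      0.0001  0.0001  0.0001]
centre [ 0.54573797 -0.13993749] yaw(y axis)-90 55.23205491915371 mean cl 0.19614068662256928 0.19625507831560515
```

Length 114 mm and width 51 mm match the given sizes, with the centre at (0.5457, -0.1399) and the y-axis at 145.2°. Next I'll measure the tray.

```bash
python3 - <<'E'
from h import *
robot.move_pose([.54,.18,.30],[180,0,-167]); print(robot.observe()["time"])
c=robot.get_calibration("wrist"); im=robot.grab_frame("wrist"); cv2.imwrite("pics/w2.png",im); np.save("c2.npy",c,allow_pickle=True)
for i,s,ce in blobs(mask(im,(22,150,120),(34,255,255)),100)[0]: print(s,ce.round(),cast(c,ce,.0235).round(4))
E
```

```text
3.2833
[281  82  22  32 167] [289.  95.] [[0.465  0.1939 0.0235]]
[319  88  20  30 507] [329. 103.] [[0.4633 0.2337 0.0235]]
[354  88  15  48 356] [361. 109.] [[0.4616 0.2663 0.0235]]
[ 183  103   58  115 3823] [215. 155.] [[0.5405 0.1336 0.0235]]
[279 116  21  93 280] [289. 152.] [[0.5198 0.2071 0.0235]]
[356 116  15  86 679] [362. 167.] [[0.518  0.2865 0.0235]]
[323 150  18  24 344] [332. 160.] [[0.5181 0.253  0.0235]]
```

View pics/w2.png

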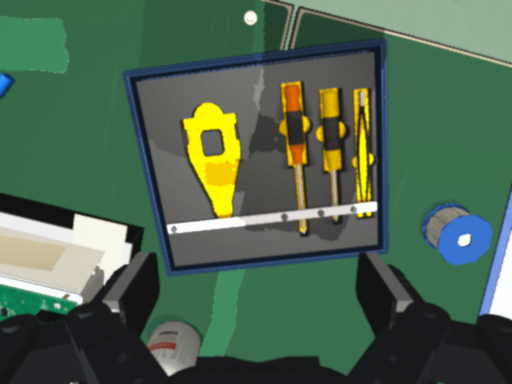

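The view shows the tray rim with corners near (126,72), (384,41), (387,250) and (168,273). The yellow pocket spans (183–241, 103–218), the rail runs from (167,230) to (378,207), and the reel is at (465,237).

```bash
python3 - <<'E'
from h import *
c=np.load("c2.npy",allow_pickle=True).item(); im=cv2.imread("pics/w2.png")
# tray rim: dark navy
m=mask(im,(100,80,20),(130,255,160)); m[:,:110]=0; m[:,400:]=0; m[285:]=0
bl,l=blobs(m,300); print([(b[1].tolist()) for b in bl]); b=max(bl,key=lambda b:b[1][2]*b[1][3])
inn=np.argwhere(l==b[0])[:,::-1].astype(float)
P=cast(c,inn,.036)[:,:2].astype(np.float32); (cc,wh,a)=cv2.minAreaRect(P); print("rim rect",cc,wh,a)
Q=cv2.approxPolyDP(cv2.convexHull((l==b[0]).astype(np.uint8).nonzero() and inn.astype(np.int32)),6,True)[:,0]
print(Q.tolist()); q=cast(c,Q.astype(float),.036); print(q.round(4).tolist())
# pocket
bl,l=blobs(mask(im,(20,120,90),(36,255,255)),1000); Y=np.argwhere(l==bl[0][0])[:,::-1].astype(float)
# rail: bright thin
r=mask(im,(0,0,140),(180,40,255)); r[:195]=0; r[245:]=0; r[:,:163]=0; r[:,382:]=0
R=cast(c,np.argwhere(r)[:,::-1].astype(float),.039)[:,:2]; (rc,rw,ra)=cv2.minAreaRect(R.astype(np.float32)); print("rail",rc,rw,ra)
for z in(.0235,.034):
    A=cast(c,Y,z)[:,:2]; t=np.radians(13+180); 
    for k in range(6):
        y=np.array([np.cos(t),np.sin(t)]);x=np.array([y[1],-y[0]]);u=A@x;v=A@y
        h=np.array([((u[s].max()+u[s].min())/2,v[s].mean(),np.ptp(u[s])) for lo in np.arange(v.min()+.002,v.max()-.004,.006) if (s:=(v>=lo)&(v<lo+.006)).sum()>3])
        k1,_=np.polyfit(h[:,1],h[:,0],1); t-=np.arctan(k1)
    print(z,"len",np.ptp(v),"yangle",np.degrees(t),"widths",h[:,2].round(3),"mid",(h[:,0]-h[:,0].mean()).round(4),"v range",v.min(),v.max(), "C",x*h[:,0].mean()+y*(v.max()+v.min())/2)
E
```

```text
[[123, 39, 265, 237, 8880]]
rim rect (0.5399723052978516, 0.18692903220653534) (0.21806669235229492, 0.24558912217617035) 19.630664825439453
[[387, 251], [168, 275], [123, 73], [384, 39]]
[[0.5994, 0.3376, 0.036], [0.6822, 0.1092, 0.036], [0.4805, 0.0362, 0.036], [0.3978, 0.2644, 0.036]]
rail (0.5932245254516602, 0.20599547028541565) (0.03585726022720337, 0.21996091306209564) 23.753488540649414
0.0235 len 0.12278616576128504 yangle 199.94697226145402 widths [0.02  0.021 0.023 0.026 0.03  0.034 0.038 0.042 0.046 0.051 0.053 0.054
 0.055 0.054 0.05  0.05  0.054 0.054 0.032 0.024] mid [-0.0004 -0.0003 -0.      0.0001  0.     -0.      0.0002  0.0001  0.
  0.0005  0.0002  0.0002  0.0001  0.0004 -0.0002 -0.0002  0.0002  0.0001
 -0.0009  0.0001] v range -0.622583811868224 -0.49979764610693894 C [0.54768651 0.13589494]
0.034 len 0.11905576576085525 yangle 199.79004570781194 widths [0.019 0.021 0.022 0.026 0.031 0.033 0.037 0.041 0.045 0.05  0.052 0.054
 0.053 0.051 0.049 0.052 0.053 0.052 0.026] mid [-0.0002 -0.0003  0.     -0.0001  0.0007  0.0001 -0.     -0.0002 -0.0002
  0.0002  0.0001  0.0001  0.      0.0001 -0.0003  0.0003  0.0001 -0.
 -0.0003] v range -0.6188470843001649 -0.49979131853930964 C [0.54524557 0.13667803]
```

The rim fit is 218 × 245.6 mm, which matches. Tray yaw is 109.6° and the nominal pocket is at (0.5568, 0.1398). The visible pocket agrees to 1–3 mm. Now the grasp, with touch-off on the bench.

```bash
cat >> h.py <<'E'
T=np.radians(199.63); PY=np.array([np.cos(T),np.sin(T),0]); PX=np.array([PY[1],-PY[0],0])
C0=np.array([.53997,.18693,0])-.05*PX+[0,0,.034]   # nominal pocket point
def P(x,y,z): return C0+(x*PX+y*PY)/1000+[0,0,z/1000]  # mm in pocket frame -> world
def inv(p): d=np.asarray(p)-C0; return np.array([d@PX,d@PY,d[2]])*1000
E
python3 - <<'E'
from h import *
a=np.radians(145.23); g=np.array([.54574,-.13994])+.027*np.array([np.cos(a),np.sin(a)])
print(inv(C0),g)
robot.move_pose([*g,.16],[180,0,145.23]); robot.set_gripper(.062); print(robot.tip_reach)
robot.line_to([*g,.088],vel=.15)
hit=robot.line_to([*g,.066],vel=.02,guard=4); o=robot.observe(); print(hit,o["tool_pos"],o["ft_force"],o["gripper_width"])
robot.line_to([*g,o["tool_pos"][2]+.006],vel=.03)
robot.set_gripper(.03); o=robot.observe(); print(o["time"],o["tool_pos"],o["ft_force"],o["gripper_width"],o["gripper_force"])
E
```

```text
[0. 0. 0.] [ 0.52356091 -0.12454234]
0.0726
True [ 0.52339747 -0.12446089  0.06709915] [-1.68231169  0.18515486  4.87836596] 0.06204792531648944
7.2333 [ 0.52375914 -0.12453654  0.07374901] [-1.23531239  0.81708179  7.38816118] 0.04696759886957883 60.980746150016785
```

```bash
python3 - <<'E'
from h import *
o=robot.observe();p=o["tool_pos"]
robot.line_to([p[0],p[1],.2],vel=.2); o=robot.observe(); print(o["time"],o["tool_pos"],o["ft_force"],o["gripper_width"],o["gripper_force"],o["tcp_rot"])
cv2.imwrite("pics/s3.png",robot.grab_frame("wrist"))
im=robot.grab_frame("side")[60:260,160:360]; cv2.imwrite("pics/s3.png",np.hstack([cv2.imread("pics/s3.png")[184:,:][:200],cv2.resize(im,(200,200))]))
E
```

```text
8.0167 [ 0.52323719 -0.12428732  0.1984833 ] [ 0.35991077 -0.80771401 -1.10850101] 0.04696865411385 61.65124699473381 [-179.97210119   -0.20855312  145.22919719]
```

View pics/s3.png

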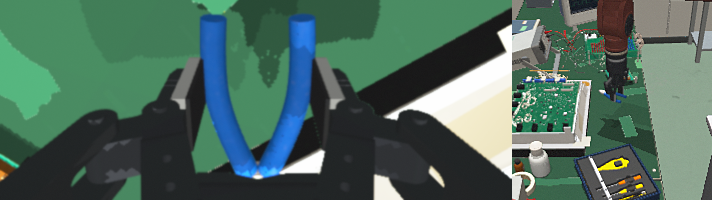

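The wrist view shows the cutters held squarely and symmetric in the pads, with the handle ends at (213,20) and (301,20) in the crop. Now the tilted nose-first entry, descending until contact.

```bash
cat >> h.py <<'E'
M=np.array([[0,1,0],[1,0,0],[0,0,-1.]]); RZ=Rn.from_euler("z",109.63,degrees=True).as_matrix()
GR=np.array([0,27,73.7])/1000
def tcp(x,y,z,t):
    Rc=RZ@Rn.from_euler("x",t,degrees=True).as_matrix()
    return P(x,y,z)+Rc@GR, Rn.from_matrix(Rc@M).as_euler("xyz",degrees=True)
def cut():
    "cutters origin in pocket frame (mm), tilt, force in pocket axes"
    o=robot.observe(); Rc=Rn.from_euler("xyz",o["tcp_rot"],degrees=True).as_matrix()@M.T
    f=o["ft_force"]; return inv(o["tool_pos"]-Rc@GR).round(2), round(float(np.degrees(np.arcsin(Rc[2,1]))),2), np.array([f@PX,f@PY,f[2]]).round(1), round(o["time"],2)
def go(x,y,z,t=10,vel=.1,guard=None):
    p,r=tcp(x,y,z,t); h=robot.line_to(p,vel=vel,rotation=r,guard=guard); print("hit" if h else "ok",*cut()); return h
E
python3 - <<'E'
from h import *
p,r=tcp(0,16,45,10); robot.move_pose(p,r); print(*cut())
go(0,16,13,vel=.12); go(0,16,-4,vel=.015,guard=3)
E
```

```text
[-1.02 16.02 45.02] 9.98 [-1.  -0.2 -1.3] 9.12
ok [-0.78 16.5  12.94] 10.04 [-0.4 -0.6 -0.2] 9.53
ok [-0.04 15.93 -3.87] 9.99 [-0.2 -0.1  0.1] 10.82
```

```bash
python3 - <<'E'
from h import *
go(0,16,-9,vel=.012,guard=3)
cv2.imwrite("pics/t4.png",np.hstack([cv2.resize(robot.grab_frame("side")[190:290,200:320],(480,400),interpolation=cv2.INTER_CUBIC),robot.grab_frame("wrist")[:,90:410][:384] if 0 else cv2.resize(robot.grab_frame("wrist")[:,96:416],(320,400))]))
E
```

```text
hit [-0.09 15.91 -7.19] 9.99 [0.7 1.1 4.1] 11.17
```

View pics/t4.png

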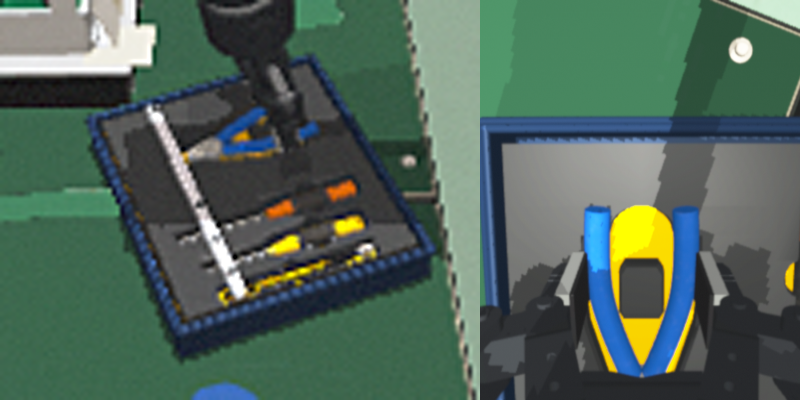

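Laterally the cutters line up with the yellow pocket and the tip lies just short of the rail. They went about 5 mm deeper than expected, so I'll use force and moment to find where contact is, tip or fingers.

```bash
python3 - <<'E'
from h import *
def ft():
    o=robot.observe(); return o["ft_force"],o["torque"]
f1,t1=ft(); go(0,16,-4,vel=.05); robot.pause(.2); f0,t0=ft()
df,dt=f1-f0,t1-t0
print("dF pocket",[round(v,2) for v in(df@PX,df@PY,df[2])],"dM",[round(v,3) for v in (dt@PX,dt@PY,dt[2])], "free",[round(v,3) for v in (t0@PX,t0@PY)],f0.round(1))
print("CoP y rel (mm)",1000*(dt@PX)/df[2]," x",-1000*(dt@PY)/df[2])
E
```

```text
ok [ 0.02 16.05 -4.06] 10.01 [ 0.1  0.  -0.3] 11.52
dF pocket [np.float64(-0.96), np.float64(1.02), np.float64(5.34)] dM [np.float64(0.159), np.float64(0.096), np.float64(0.003)] free [np.float64(-0.268), np.float64(-0.088)] [0.3 0.2 0.5]
CoP y rel (mm) 29.86161138380244  x -18.03389319632491
```

Contact was under the fingers or handles rather than the tip, so the tip sits higher in hand than assumed. I'll probe by tilting about the grip until the nose touches the floor.

```bash
cat >> h.py <<'E'
def tilt_about(ly,lz,t1,vel=.01,guard=3,dx=0,dy=0,dz=0):
    "rotate to tilt t1 keeping cutter-local point (ly,lz) fixed"
    p,t0,_,_=cut(); R=lambda t:np.array([[np.cos(t),-np.sin(t)],[np.sin(t),np.cos(t)]])
    q=p[1:]+R(np.radians(t0))@[ly,lz]; n=q-R(np.radians(t1))@[ly,lz]
    return go(p[0]+dx,n[0]+dy,n[1]+dz,t1,vel,guard)
E
python3 - <<'E'
from h import *
def ft():
    o=robot.observe(); return o["ft_force"],o["torque"]
f0,t0=ft()
tilt_about(27,5.5,19); f1,t1=ft(); df,dt=f1-f0,t1-t0
print([round(v,2) for v in(df@PX,df@PY,df[2])],"dM",[round(v,3) for v in (dt@PX,dt@PY,dt[2])])
p,t,_,_=cut(); t=np.radians(t); print("tip bottom nominal",p[1]-57*np.cos(t)-1.5*np.sin(t),p[2]-57*np.sin(t)+1.5*np.cos(t))
E
```

```text
hit [-1.000e-02  1.701e+01 -6.730e+00] 15.18 [-0.2 -0.3  3. ] 12.38
[np.float64(-0.29), np.float64(0.05), np.float64(2.51)] dM [np.float64(-0.008), np.float64(0.269), np.float64(0.081)]
tip bottom nominal -38.39393200966936 -20.207919641692985
```

That contact was not at the tip either. I'll lift clear and check the in-hand pose against projected points.

```bash
python3 - <<'E'
from h import *
go(0,16,40,10,vel=.15); robot.pause(.1); p,t,_,tm=cut(); print(p,t)
Rc=RZ@Rn.from_euler("x",t,degrees=True).as_matrix()
L=np.array([[0,-57,5.5],[0,-29,11],[19,57,5.5],[-19,57,5.5]])/1000
Wp=P(*p)+L@Rc.T
out=[]
for n,sz in(("side",70),("wrist",0)):
    c=robot.get_calibration(n); im=robot.grab_frame(n); cv2.imwrite(f"pics/l_{n}.png",im)
    f=192/np.tan(np.radians(c["vertical_fov"])/2); K=np.array([[f,0,c["cx"]],[0,f,c["cy"]],[0,0,1]])
    q=cv2.projectPoints(Wp,np.array(c["rvec"]),np.array(c["tvec"]),K,np.array([c["k1"],0,0,0.]))[0][:,0]; print(n,q.round(1).tolist())
    if n=="side":
        x0,y0=(q.mean(0)-[40,36]).astype(int); k=9; a=cv2.resize(im[y0:y0+66,x0:x0+80],None,fx=k,fy=k,interpolation=cv2.INTER_CUBIC)
        for u in q: cv2.circle(a,tuple(int(v) for v in ((u-[x0,y0]+.5)*k)),4,(0,0,255),1)
        cv2.imwrite("pics/l5.png",a); print(x0,y0)
E
```

```text
ok [-0.04 16.15 39.75] 10.01 [ 0.2 -0.  -1. ] 12.84
[ 0.2  16.73 38.5 ] 10.14
side [[246.2, 220.4], [253.6, 216.1], [279.4, 210.9], [275.0, 203.8]]
223 176
wrist [[257.3, 403.0], [257.3, 369.4], [301.8, 199.4], [213.2, 199.3]]
```

View pics/l5.png

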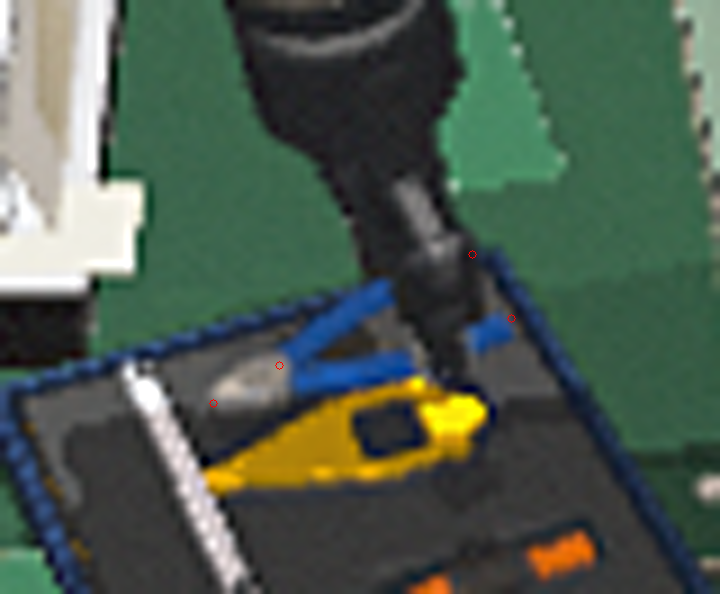

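The tip shows about 0.7 px high and the handle end about 1 px low against prediction, so the tool is pitched tip-up in the grip. I'll quantify it with the wrist view.

```bash
python3 - <<'E'
from h import *
im=cv2.imread("pics/l_wrist.png"); m=mask(im,(95,120,60),(125,255,255))
bl,l=blobs(m,500); print([(b[1].tolist()) for b in bl])
for r in range(190,224,3):
    cols=np.where(m[r,150:360])[0]+150
    if len(cols):
        s=np.split(cols,np.where(np.diff(cols)>5)[0]+1); print(r,[(int(a[0]),int(a[-1])) for a in s])
# model in tool frame
w=robot.get_calibration("wrist");R=cv2.Rodrigues(np.array(w["rvec"]))[0]
f=192/np.tan(np.radians(w["vertical_fov"])/2); K=np.array([[f,0,w["cx"]],[0,f,w["cy"]],[0,0,1]])
p,t,_,_=cut(); 
for dl in(0,-3,-6,-9):
    Rp=RZ@Rn.from_euler("x",t,degrees=True).as_matrix(); D=Rn.from_euler("x",dl,degrees=True).as_matrix(); g=np.array([0,27,5.5])
    L=np.array([[13,57,5.5],[25,57,5.5],[19,57,11],[19,57,0],[25,45,5.5],[13,45,5.5]]); L=((L-g)@D.T+g)/1000
    print(dl,cv2.projectPoints(P(*p)+L@Rp.T,np.array(w["rvec"]),np.array(w["tvec"]),K,np.array([w["k1"],0,0,0.]))[0][:,0].round(1).tolist())
E
```

```text
[[129, 123, 383, 176, 6395], [359, 136, 147, 7, 648], [200, 198, 116, 164, 7858]]
199 [(203, 223), (292, 311)]
202 [(200, 226), (288, 314)]
205 [(200, 226), (288, 314)]
208 [(200, 226), (289, 314)]
211 [(200, 225), (290, 314)]
214 [(200, 224), (290, 315)]
217 [(200, 224), (290, 315)]
220 [(200, 224), (290, 315)]
223 [(200, 224), (290, 315)]
0 [[287.9, 199.3], [315.8, 199.3], [303.5, 203.4], [300.3, 195.5], [314.4, 225.2], [287.1, 225.3]]
-3 [[287.6, 198.3], [315.2, 198.3], [303.1, 201.6], [299.8, 195.1], [314.1, 224.5], [287.0, 224.5]]
-6 [[287.3, 197.4], [314.6, 197.4], [302.6, 200.1], [299.4, 195.0], [313.7, 223.8], [286.8, 223.8]]
-9 [[286.9, 196.8], [314.0, 196.8], [302.1, 198.7], [299.0, 195.0], [313.4, 223.3], [286.6, 223.3]]
```

Inconclusive, so I'll touch-probe on the bare foam face beside the pocket: nose down first, then handle ends down.

```bash
python3 - <<'E'
from h import *
go(-27,16,30,15,vel=.15); go(-27,16,2,15,vel=.03,guard=2.5)
p,t,_,_=cut(); t=np.radians(t); print("tip z should be 0; nominal:",p[2]-57*np.sin(t)+1.5*np.cos(t))
go(-27,16,25,-5,vel=.15); go(-27,16,-3,-5,vel=.03,guard=2.5)
p,t,_,_=cut(); t=np.radians(t); print("end z should be 0; nominal:",p[2]+57*np.sin(t))
go(-27,16,25,0,vel=.15)
E
```

```text
ok [-27.11  16.35  28.52] 15.12 [ 0.1 -0.5 -0.6] 13.38
hit [-26.85  16.65   4.46] 15.08 [-0.1 -0.8  1.7] 14.16
tip z should be 0; nominal: -8.921201059533892
ok [-27.11  16.11  25.08] -4.95 [-0.4  0.1 -1.4] 14.84
hit [-26.92  16.08   3.24] -4.97 [ 0.4 -0.2  4. ] 15.53
end z should be 0; nominal: -1.6981450965109888
ok [-27.13  15.23  25.08] -0.06 [-0. -0. -1.] 15.85
```

The tool sits about 3 mm higher and 3.6° tip-up in the grip. I'll put that into the in-hand transform and redo the entry at 12° true tilt.

```bash
sed -i 's|^GR=.*|D=Rn.from_euler("x",3.6,degrees=True).as_matrix(); GR=np.array([0,27,0])/1000+D@np.array([0,0,.0705]); M=D@M|' h.py
python3 - <<'E'
from h import *
go(0,17,25,12,vel=.15); go(0,17,10,12,vel=.08); go(0,17,-4,12,vel=.015,guard=3)
E
```

```text
ok [ 0.2  17.5  23.81] 11.99 [ 0.5  0.3 -0.3] 16.39
ok [-0.06 17.92  9.44] 12.03 [-0.   0.1 -0.5] 16.73
hit [ 0.02 17.32  1.24] 12.04 [-1.3 -0.7  2. ] 17.33
```

```bash
python3 - <<'E'
from h import *
p,t,_,_=cut(); z=p[2]+1.2
go(0,16.5,z,12,vel=.03)
go(5,16.5,z,12,vel=.012,guard=2.5); a=cut()[0][0]
go(0,16.5,z,12,vel=.04)
go(-5,16.5,z,12,vel=.012,guard=2.5); b=cut()[0][0]
print(a,b); go((a+b)/2,16.5,z,12,vel=.03)
E
```

```text
ok [-1.000e-02  1.644e+01  2.560e+00] 12.0 [-0.6 -0.   1.7] 17.58
hit [ 4.41 16.51  2.28] 12.01 [-2.  -1.1  1.5] 18.01
ok [-0.18 16.57  2.36] 12.01 [-0.8  0.2  2.2] 18.27
ok [-5.08 16.53  2.43] 12.0 [-0.3  0.7  1.6] 18.84
4.41 -5.08
ok [-0.07 16.49  2.46] 12.0 [ 0.1 -0.2  0.8] 19.15
```

It slid freely over ±5 mm, so the tip isn't in the slot and the in-hand pitch must be changing on contact. I'll look at the current state against both hypotheses.

```bash
cat >> h.py <<'E'
def overlay(path,dls=(0,-3.6,3.6),k=10,w=78,hh=56):
    p,t,_,_=cut(); c=robot.get_calibration("side"); im=robot.grab_frame("side")
    f=192/np.tan(np.radians(c["vertical_fov"])/2); K=np.array([[f,0,c["cx"]],[0,f,c["cy"]],[0,0,1]]); a=None
    for j,dl in enumerate(dls):
        Rc=RZ@Rn.from_euler("x",t,degrees=True).as_matrix(); g=np.array([0,27,5.5]); L=np.array([[0,-57,5.5],[0,-29,11],[19,57,5.5]])
        L=((L-g)@Rn.from_euler("x",dl,degrees=True).as_matrix().T+g)/1000
        q=cv2.projectPoints(P(*p)+L@Rc.T,np.array(c["rvec"]),np.array(c["tvec"]),K,np.array([c["k1"],0,0,0.]))[0][:,0]
        if a is None:
            x0,y0=(q.mean(0)-[42,22]).astype(int); a=cv2.resize(im[y0:y0+hh,x0:x0+w],None,fx=k,fy=k,interpolation=cv2.INTER_CUBIC)
        for u in q: cv2.circle(a,tuple(int(v) for v in ((u-[x0,y0]+.5)*k)),4,[(0,0,255),(0,255,0),(255,0,255)][j],1)
    cv2.imwrite(path,a)
E
python3 - <<'E'
from h import *
overlay("pics/o6.png"); print(*cut())
E
```

```text
[-0.09 16.48  2.45] 12.0 [0.5 0.4 1.4] 19.2
```

View pics/o6.png

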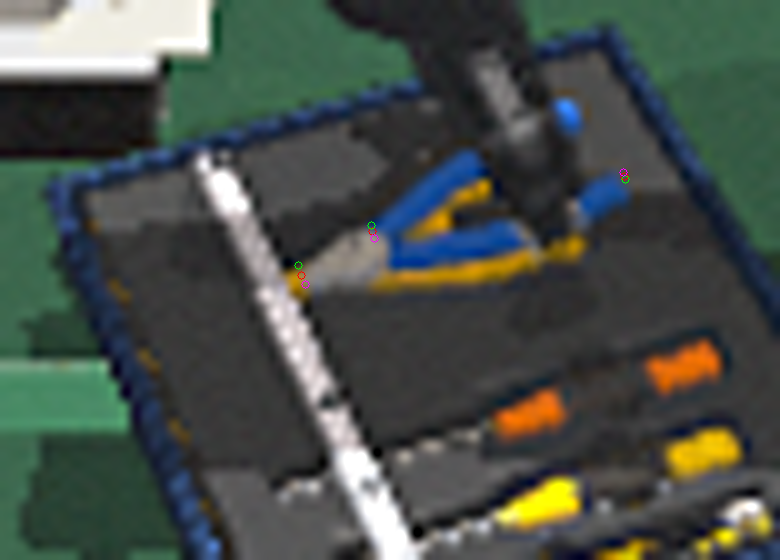

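The red prediction matches the observed tip at (303,280), and the pocket's yellow shows ahead of and beside the jaws. In free air the earlier view matched the nominal pose, so the grip behaves like a soft spring of about 0.3 N/mm at the tip, and the guard fired late. I'll go back to the nominal transform and measure lateral force against x with averaging.

```bash
sed -i 's|^D=Rn.*|GR=np.array([0,27,73.7])/1000|' h.py; cat >> h.py <<'E'
def favg(n=10):
    F=[]
    for _ in range(n):
        robot.pause(.02); o=robot.observe(); F.append(np.r_[[o[k]@a for k in("ft_force","torque") for a in (PX,PY)],o["ft_force"][2],o["torque"][2]])
    F=np.mean(F,0); return dict(Fx=F[0].round(2),Fy=F[1].round(2),Fz=F[4].round(2),Mx=F[2].round(3),My=F[3].round(3),Mz=F[5].round(3))
E
python3 - <<'E'
from h import *
go(0,16,25,10,vel=.1); print("free",favg())
go(0,16,4,10,vel=.06); print(favg())
go(0,16,0,10,vel=.04); print(favg())
for x in(4,-4,0): go(x,16,0,10,vel=.03); print(favg())
E
```

```text
ok [-0.09 16.15 25.07] 10.02 [ 0.2 -0.3 -0.6] 19.62
free {'Fx': np.float64(0.19), 'Fy': np.float64(0.17), 'Fz': np.float64(-0.68), 'Mx': np.float64(-0.188), 'My': np.float64(-0.013), 'Mz': np.float64(-0.002)}
ok [ 0.12 16.38  3.48] 10.06 [ 0.7  0.4 -0.2] 20.28
{'Fx': np.float64(0.1), 'Fy': np.float64(-0.06), 'Fz': np.float64(-0.52), 'Mx': np.float64(-0.184), 'My': np.float64(0.0), 'Mz': np.float64(0.0)}
ok [ 0.06 16.15 -0.21] 10.02 [ 0.7  0.8 -0.3] 20.7
{'Fx': np.float64(0.01), 'Fy': np.float64(-0.06), 'Fz': np.float64(-0.48), 'Mx': np.float64(-0.175), 'My': np.float64(-0.003), 'Mz': np.float64(0.01)}
ok [ 4.07 15.96  0.07] 10.0 [-0.  -0.  -0.3] 21.15
{'Fx': np.float64(-0.75), 'Fy': np.float64(-0.05), 'Fz': np.float64(-0.49), 'Mx': np.float64(-0.174), 'My': np.float64(0.174), 'Mz': np.float64(-0.017)}
ok [-4.21 16.03 -0.03] 10.0 [ 0.5 -0.  -0.3] 21.73
{'Fx': np.float64(0.23), 'Fy': np.float64(-0.09), 'Fz': np.float64(-0.82), 'Mx': np.float64(-0.185), 'My': np.float64(-0.014), 'Mz': np.float64(-0.016)}
ok [3.100e-01 1.601e+01 1.000e-02] 10.0 [-0.2 -0.6 -0.6] 22.18
{'Fx': np.float64(-0.08), 'Fy': np.float64(0.04), 'Fz': np.float64(-0.7), 'Mx': np.float64(-0.173), 'My': np.float64(0.01), 'Mz': np.float64(-0.008)}
```

Averaged readings are steady. There is contact at x=+4 and none at −4, which suggests the foam is shifted to −x. I'll put the tip-up transform back and sweep x inside the slot, reading the sensitive moment.

```bash
sed -i 's|^GR=.*|D=Rn.from_euler("x",3.6,degrees=True).as_matrix(); GR=np.array([0,27,0])/1000+D@np.array([0,0,.0705]); M=D@M|' h.py
python3 - <<'E'
from h import *
import io,contextlib
def q(*a,**k):
    with contextlib.redirect_stdout(io.StringIO()): go(*a,**k)
for z,xs in((8,[-1]),(2.2,[-1,1,2.5,-1,-3,-5,-6.5,-8])):
    for x in xs:
        q(x,16.5,z,12,vel=.04); f=favg(4); p=cut()
        print(p[0],p[3],{k:float(v) for k,v in f.items()})
E
```

```text
[-0.9  16.43  7.62] 22.75 {'Fx': -0.06, 'Fy': 0.24, 'Fz': -0.35, 'Mx': -0.273, 'My': -0.039, 'Mz': -0.004}
[-0.99 16.52  2.45] 23.11 {'Fx': -0.18, 'Fy': -0.14, 'Fz': 1.5, 'Mx': -0.331, 'My': -0.037, 'Mz': -0.003}
[ 1.1  16.46  2.31] 23.43 {'Fx': 0.21, 'Fy': 0.02, 'Fz': 1.53, 'Mx': -0.285, 'My': 0.045, 'Mz': 0.017}
[ 2.57 16.48  2.21] 23.74 {'Fx': -0.17, 'Fy': -0.62, 'Fz': 1.28, 'Mx': -0.365, 'My': 0.072, 'Mz': 0.024}
[-1.18 16.5   2.19] 24.06 {'Fx': -0.21, 'Fy': -0.19, 'Fz': 1.73, 'Mx': -0.317, 'My': 0.086, 'Mz': -0.016}
[-3.07 16.53  2.19] 24.38 {'Fx': -0.06, 'Fy': 0.35, 'Fz': 1.59, 'Mx': -0.293, 'My': 0.013, 'Mz': 0.019}
[-5.05 16.54  2.18] 24.69 {'Fx': 0.66, 'Fy': 0.38, 'Fz': 1.8, 'Mx': -0.32, 'My': -0.06, 'Mz': 0.013}
[-5.69 16.63  2.03] 25.01 {'Fx': 5.14, 'Fy': 0.2, 'Fz': 1.11, 'Mx': -0.39, 'My': -1.091, 'Mz': 0.076}
[-6.25 16.77  1.89] 25.32 {'Fx': 9.23, 'Fy': -0.38, 'Fz': 1.34, 'Mx': -0.451, 'My': -2.071, 'Mz': 0.091}
```

A hard stop appears at x≈−5.3, with steady tip contact on the floor. I'll check with the wrist camera, by numbers, whether the cutters shift or turn in the grip during this.

```bash
python3 - <<'E'
from h import *
def seg(tag):
    im=robot.grab_frame("wrist"); m=mask(im,(95,120,60),(125,255,255)); out=[]
    top=[int(np.where(m[185:300,a:b].any(1))[0][0])+185 for a,b in((170,250),(270,345))]
    for r in (205,223,260,290):
        cols=np.where(m[r,150:360])[0]+150
        s=np.split(cols,np.where(np.diff(cols)>5)[0]+1); out.append([(int(a[0]),int(a[-1])) for a in s if len(a)>5])
    print(tag,"top",top,out,cut()[0])
im=cv2.imread("pics/l_wrist.png")
m=mask(im,(95,120,60),(125,255,255))
for r in(260,290):
    cols=np.where(m[r,150:360])[0]+150; s=np.split(cols,np.where(np.diff(cols)>5)[0]+1); print("l",r,[(int(a[0]),int(a[-1])) for a in s if len(a)>5])
seg("x-6")
go(-.5,16.5,2.2,12,vel=.05); seg("x0")
go(4.5,16.5,2.2,12,vel=.05); seg("x4.5"); print(favg(4))
go(-.5,16.5,10,12,vel=.05); seg("free")
E
```

```text
l 260 [(203, 225), (290, 311)]
l 290 [(207, 230), (285, 308)]
x-6 top [198, 197] [[(200, 226), (289, 314)], [(200, 225), (290, 314)], [(203, 225), (288, 311)], [(207, 230), (284, 307)]] [-6.3  16.75  1.89]
ok [-0.38 16.47  2.23] 12.0 [1.4 0.1 1.2] 25.68
x0 top [198, 197] [[(201, 226), (288, 314)], [(200, 225), (289, 314)], [(203, 225), (290, 311)], [(206, 230), (285, 307)]] [-0.54 16.46  2.28]
ok [ 4.3  16.39  2.3 ] 11.99 [-1.8 -0.8  1.2] 25.98
x4.5 top [198, 198] [[(201, 226), (288, 314)], [(200, 224), (289, 314)], [(203, 227), (290, 311)], [(208, 231), (285, 308)]] [ 4.31 16.42  2.28]
{'Fx': np.float64(-1.36), 'Fy': np.float64(0.07), 'Fz': np.float64(1.46), 'Mx': np.float64(-0.401), 'My': np.float64(0.272), 'Mz': np.float64(-0.008)}
ok [-0.73 16.36 10.27] 11.98 [-0.5  0.1 -0.1] 26.43
free top [198, 198] [[(200, 226), (289, 314)], [(200, 224), (290, 314)], [(203, 225), (290, 311)], [(207, 230), (285, 308)]] [-0.54 16.52 10.  ]
```

The cutters are rigid in the grip and not turning. The ±4.7 mm free range with hard stops matches the loose foam being carried along: ±4 mm of play plus about 1 mm of slot clearance. That would put the nose in the slot. Now I'll slide it under the rail, watching Fy.

```bash
python3 - <<'E'
from h import *
import io,contextlib
go(-.5,16.5,2.0,12,vel=.05)
for y in(13,10,7,4,2,0,-2,-4):
    with contextlib.redirect_stdout(io.StringIO()): h=go(-.5,y,2.0,12,vel=.025,guard=5)
    f=favg(3); p=cut(); print(h,p[0],p[3],[float(f[k]) for k in("Fx","Fy","Fz","Mx")])
    if h or abs(f["Fy"])>3: break
E
```

```text
ok [-0.4  16.61  1.62] 12.02 [ 0.  -1.1  2.2] 26.78
False [-0.47 12.78  2.09] 27.12 [0.37, -0.37, 1.26, -0.346]
False [-0.52  9.8   2.02] 27.44 [-0.08, 0.08, 1.07, -0.401]
False [-0.52  6.82  2.  ] 27.76 [-0.25, 0.14, 1.54, -0.385]
False [-0.53  3.81  1.98] 28.07 [-0.37, -0.22, 1.9, -0.356]
False [-0.5   1.89  2.01] 28.38 [-0.47, 0.56, 1.33, -0.32]
False [-0.51 -0.12  2.01] 28.68 [-0.08, -0.09, 1.67, -0.248]
False [-0.51 -2.13  2.01] 28.98 [-0.31, 0.49, 2.13, -0.27]
False [-0.41 -3.16  1.73] 29.27 [-0.7, 5.05, 2.89, 0.81]
```

Contact with the pocket end at y≈−2.6, with no rail clash on the way. To confirm the nose is under the rail, a gentle lift should be blocked. Then a short x probe.

```bash
python3 - <<'E'
from h import *
go(-.5,-1.6,2.0,12,vel=.03); print(favg(3))
print("lift"); go(-.5,-1.6,9,12,vel=.02,guard=3)
go(-.5,-1.6,2.0,12,vel=.05)
for x in(1.5,-2.5,-.5): go(x,-1.6,2.0,12,vel=.04); print([float(favg(3)[k]) for k in("Fx","My")])
E
```

```text
ok [-0.52 -1.7   2.09] 11.98 [-0.4  0.5  2.4] 29.52
{'Fx': np.float64(0.06), 'Fy': np.float64(1.23), 'Fz': np.float64(1.2), 'Mx': np.float64(-0.057), 'My': np.float64(0.007), 'Mz': np.float64(-0.009)}
lift
ok [-0.47 -1.58  8.92] 12.0 [-0.2 -0.5 -0.8] 30.07
ok [-0.53 -1.6   1.71] 12.0 [-0.9  0.   2.1] 30.37
ok [ 1.26 -1.77  2.22] 11.98 [-2.6 -0.7  1. ] 30.62
[-2.8, 0.617]
ok [-2.12 -1.5   1.92] 12.01 [ 2.6 -0.2  2.3] 30.97
[2.7, -0.555]
ok [-0.58 -1.61  2.06] 12.0 [-0.1  0.1  0.8] 31.32
[-0.07, 0.021]
```

x is now held to ±1 mm about −0.45, yet the lift wasn't blocked, so I need to see the actual state.

```bash
python3 - <<'E'
from h import *
print(*cut())
overlay("pics/o7s.png",k=10,w=50,hh=40,dls=(0,))
a=cv2.imread("pics/o7s.png")
s=robot.grab_frame("scene"); c=robot.get_calibration("scene"); cv2.imwrite("pics/sc7.png",s)
f=192/np.tan(np.radians(c["vertical_fov"])/2); K=np.array([[f,0,c["cx"]],[0,f,c["cy"]],[0,0,1]])
q=cv2.projectPoints(P(0,-40,0).reshape(1,3),np.array(c["rvec"]),np.array(c["tvec"]),K,np.array([c["k1"],0,0,0.]))[0][0,0]
x,y=int(q[0]),int(q[1]); b=cv2.resize(s[y-20:y+20,x-15:x+15],(300,400),interpolation=cv2.INTER_CUBIC)
cv2.imwrite("pics/o7.png",np.hstack([a,b])); print(q)
E
```

```text
[-0.58 -1.61  2.03] 12.0 [-0.2 -0.2  1.1] 31.42
[206.85134761 213.13628279]
```

View pics/o7.png

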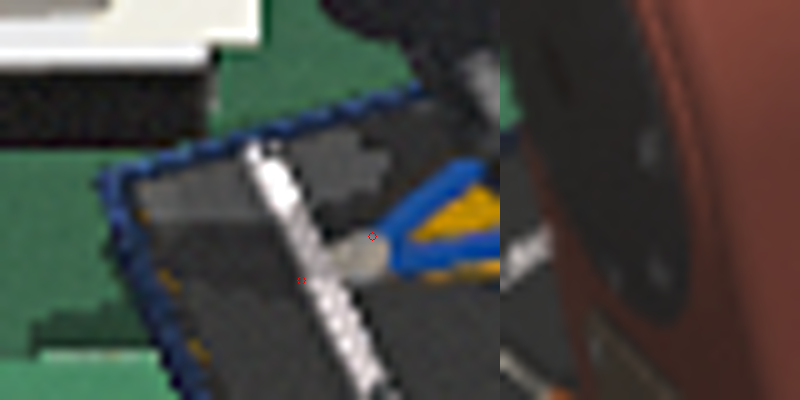

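In the side crop the jaw is visible from the blue at (385,250) only to the rail at (330,270). That is about 20 mm of its 30 mm, and the rail itself is unbroken, so the last 10 mm appears to be under it. I'll do one more check with averaged force at a raised pose.

```bash
python3 - <<'E'
from h import *
for z in(5,9,12):
    go(-.5,-1.6,z,12,vel=.04); print({k:float(v) for k,v in favg(5).items()})
    if favg(1)["Fz"]<-4: break
E
```

```text
ok [-0.51 -1.58  5.09] 12.0 [-0.5  0.1 -0.2] 31.77
{'Fx': -0.56, 'Fy': 0.01, 'Fz': 0.02, 'Mx': -0.286, 'My': 0.011, 'Mz': -0.019}
ok [-0.52 -1.64  9.2 ] 11.99 [ 0.1  1.8 -1.5] 32.12
{'Fx': 0.05, 'Fy': 0.04, 'Fz': -0.88, 'Mx': -0.207, 'My': 0.026, 'Mz': 0.004}
ok [-0.4  -1.42 12.  ] 12.02 [ 0.3  1.2 -3.5] 32.47
{'Fx': 0.22, 'Fy': 1.13, 'Fz': -1.71, 'Mx': -0.058, 'My': -0.089, 'Mz': 0.019}
```

The lift is blocked progressively (Fz to −1.7 and rising), so the nose is under the rail and the grip is just compliant in pitch. Now I'll lower about the tip, release and back off.

```bash
python3 - <<'E'
from h import *
go(-.45,-1.5,2.0,12,vel=.06); 
tilt_about(-57,1.5,9,vel=.03,guard=5); print(favg(3))
robot.set_gripper(.075); o=robot.observe(); print(o["gripper_width"],o["ft_force"].round(1),o["time"])
p,t,_,_=cut(); go(p[0],p[1],p[2]+45,t,vel=.15)
robot.set_gripper(.022)
im=robot.grab_frame("side"); cv2.imwrite("pics/s8.png",im)
c=robot.get_calibration("side"); m=mask(im,(95,150,120),(125,255,255))
f=192/np.tan(np.radians(c["vertical_fov"])/2); K=np.array([[f,0,c["cx"]],[0,f,c["cy"]],[0,0,1]])
pr=lambda L:cv2.projectPoints(np.array([P(*l) for l in L]),np.array(c["rvec"]),np.array(c["tvec"]),K,np.array([c["k1"],0,0,0.]))[0][:,0].round(1).tolist()
print("pred ends proud5:",pr([[18.5,55.5,2],[-19.5,55.5,2]]))
for i,s,ce in blobs(m,8)[0]:
    if 225<ce[0]<300 and 195<ce[1]<245: print(s.tolist(),ce.round(1))
E
```

```text
ok [-0.52 -1.65  1.81] 11.98 [-0.4 -0.1  2.8] 32.88
ok [-0.5  -1.18 -0.56] 8.99 [-0.4  0.1  1.4] 33.22
{'Fx': np.float64(0.17), 'Fy': np.float64(0.79), 'Fz': np.float64(1.7), 'Mx': np.float64(-0.202), 'My': np.float64(-0.085), 'Mz': np.float64(0.044)}
0.07492073274105156 [-0.4  0.3 -0.3] 33.6583
ok [-0.6  -1.6  43.98] 8.96 [-0.2 -0.7 -0.5] 34.11
pred ends proud5: [[274.7, 222.9], [270.5, 215.6]]
[250, 216, 25, 14, 106] [261.3 223.4]
```

The cutters are released, and the blue blob's end at about 274 px agrees with the prediction. Now I'll press the handle ends, straddled on both handles.

```bash
cat >> h.py <<'E'
ROT=[180,0,199.63-360]
def press(x,y,z0,z1,guard,vel=.015):
    "tool vertical; z = TCP height above foam face, mm"
    robot.move_pose(P(x,y,z0+12),ROT); robot.line_to(P(x,y,z0),vel=.1)
    h=robot.line_to(P(x,y,z1),vel=vel,guard=guard); o=robot.observe(); print(h,inv(o["tool_pos"]).round(2),o["ft_force"].round(1),o["time"])
    return h
E
python3 - <<'E'
from h import *
press(-.45,44,90,66,3,vel=.025)   # first touch
p=inv(robot.observe()["tool_pos"])[2]
for d in(1,2,3,4,5,6,7):
    h=robot.line_to(P(-.45,44,p-d),vel=.02,guard=17); robot.pause(.05); o=robot.observe(); f=favg(2); print(h,inv(o["tool_pos"])[2].round(2),float(f["Fz"]),float(f["My"]),float(f["Mx"]),o["time"])
    if f["Fz"]>20: break
E
```

```text
True [-0.36 44.12 75.22] [0.1 1.5 1.3] 36.125
False 74.49 5.46 -0.091 0.166 36.425
False 73.69 6.81 -0.174 0.278 36.7583
False 72.54 5.46 -0.159 -0.185 37.0917
False 72.24 11.96 -0.319 0.479 37.425
False 71.99 18.44 -0.434 1.148 37.7583
False 71.73 25.49 -0.63 1.859 38.0917
```

The force dropped at 72.5 mm (the snap) and then rose stiffly. I'll verify height by touching the handles and then the bare face with the same opening, then press the rivet.

```bash
python3 - <<'E'
from h import *
def z(): return inv(robot.observe()["tool_pos"])[2].round(2), robot.observe()["ft_force"][2].round(1), robot.observe()["time"]
robot.line_to(P(-.45,44,76),vel=.08)
robot.line_to(P(-.45,44,69),vel=.012,guard=5); print("handles",*z())
robot.line_to(P(-.45,44,78),vel=.1); robot.line_to(P(-.45,84,76),vel=.15)
robot.line_to(P(-.45,84,69),vel=.012,guard=5); print("face",*z())
robot.line_to(P(-.45,84,90),vel=.15); robot.set_gripper(0.0)
robot.line_to(P(-.45,-29,90),vel=.25); robot.line_to(P(-.45,-29,80),vel=.1)
robot.line_to(P(-.45,-29,68),vel=.02,guard=8); print("rivet",*z())
E
```

```text
handles 72.52 6.1 38.7583
face 71.96 6.3 39.8583
rivet 72.54 7.7 41.7833
```

The handles sit 0.56 mm above the face, which is home (0.5 expected). I'll press the rivet slightly firmer and compare it with the bare face beside it.

```bash
python3 - <<'E'
from h import *
def z(): return inv(robot.observe()["tool_pos"])[2].round(2), robot.observe()["ft_force"][2].round(1), robot.observe()["time"]
robot.line_to(P(-.45,-29,71.8),vel=.02,guard=10); print("rivet",*z())
robot.line_to(P(-.45,-29,78),vel=.1); robot.line_to(P(-42,-15,76),vel=.15)
robot.line_to(P(-42,-15,69),vel=.015,guard=7); print("face",*z())
robot.line_to(P(-42,-15,130),vel=.2); robot.pause(.2)
im=robot.grab_frame("side"); cv2.imwrite("pics/end.png",im)
for i,s,ce in blobs(mask(im,(95,150,120),(125,255,255)),8)[0]:
    if 225<ce[0]<300 and 195<ce[1]<245: print(s.tolist(),ce.round(1))
print(robot.observe()["time"])
E
```

```text
rivet 72.54 6.8 42.0333
face 71.75 7.2 43.1083
[250, 217, 25, 13, 102] [260.9 223.7]
43.8
```

```bash
python3 - <<'E'
from h import *
def z(): return inv(robot.observe()["tool_pos"])[2].round(2), robot.observe()["ft_force"][2].round(1), robot.observe()["time"]
robot.line_to(P(-.45,-30,77),vel=.25)
robot.line_to(P(-.45,-30,71),vel=.02,guard=15); print("rivet",*z())
robot.line_to(P(-.45,-30,75),vel=.06)
robot.line_to(P(-.45,-30,70),vel=.015,guard=7); print("rivet touch",*z())
robot.line_to(P(-.45,-30,140),vel=.25); robot.pause(.2); print(robot.observe()["time"])
robot.job_done()
E
```

```text
rivet 72.35 6.9 44.6
rivet touch 72.42 7.7 45.1417
45.7667
the job is handed in; nothing more can be done
```

The cutters are back in their pocket with the nose under the rail, about 0.6 mm above the foam face at both ends by touch (0.5 mm is fully home). I let go and handed the job in at 45.8 s. The handle press peaked at about 25 N, above the 10–15 N needed to snap past the bumps, and I did not take a final picture of the foam, relay board or reel.

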